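# Put the nut drivers back on the clip rail in size order

## Robot

A 6-joint arm with a two-finger parallel gripper is mounted at the origin on a cart in front of the work surface, level with it; the furniture and walls round the work are solid. World frame = base frame: x ahead of the robot, y to its left, z up, the work surface at z = 0. Lengths are in m, angles in rad, forces in N, time in s.
With the tool pointing down it reaches from about 0.25 to 0.775 m from the base axis. Payload 4 kg.
Tool frame: the origin (TCP) lies where the fingers leave the gripper's body, on its centre line; the fingertips stand 73 mm ahead of it and the grasp point (between the pads) lies 54 mm ahead of it (r.tip_extent is the z of the fingertips in the tool frame, in m); z points along the fingers, y is the line along which they close (so a half turn about z gives the same grasp; the last joint's range is limited). The gripper opens to 85 mm and grips with 20 to 120 N. Pads are 22 mm wide; open, the fingers measure 114 mm over their backs; the gripper's body (76 mm by 85 mm) begins 54 mm behind the grasp point. The pads swing forward as they close: fully open they stand 13 mm farther back than shut.
Start: joints at [-1.398, 0.087, 1.371, -0, 1.684, -0.103], TCP at [0.15, -0.529, 0.304] pointing down, gripper open.
Joint ranges: [-3.1, 3.1], [-0.76, 2.03], [0.27, 2.55], [-1.08, 4.22], [0.17, 2.65], [-2.57, 2.57]. Speed limits (rad/s): [2.79, 2.79, 3.14, 3.14, 3.14, 3.14].

## Interface

Orientations are given as a rotation vector (axis times angle).
In Python, from station import r, eyes, job_done gives the robot as it stands. The module is installed in compiled form; this text tells all that it offers.
- The arm moves only by the tool move_arm, never from a script. Its argument "plan" is a list that holds one entry, the list of rows, each a list of 5 numbers: the finger opening in mm, from 0 to 85.4, then the shift along the tool's x, y, z in units of 40 mm (1.0 is 40 mm), then the turn about the tool's z in units of 5 degrees (1.0 is 5 degrees). A call has 1 to 20 rows; each row is the pose to reach, as a shift and turn from the pose commanded when the call began, along the tool's axes at that moment; what a row does not reach only later rows make up. A row lasts 1/12 s, in which the tool goes at most 41.7 mm and 7.16 degrees, less where a joint would pass 70% of its speed; a pose out of reach is approached as far as the arm can. A call with a gripper value outside its range is refused whole. The fingers move at their own pace and stop on an object; the grip force is fixed at half the most. Time passes only in rows, so rows that repeat a pose let the fingers close. It gives the time, the measured TCP pose, the force, the opening and the grip force at its end, in the units of the state.
- r.get_obs(): the state, without advancing time (a new reading comes with each control period).
- eyes.camera(name): name is "side" or "top"; returns (picture, depth): 384x512x3 uint8, red, green, blue; 384x512 float32, m along the optical axis (not along the pixel's ray), 0 where there is no reading.
- eyes.calibration(name): a dict with "fx", "fy", "cx", "cy" (pixels), "pose" (4x4, takes a point from camera to world coordinates). Camera axes: x right, y down, z forward; pixel columns grow to the right and rows downward; lengths in m; the calibration is good to about 2 mm. A picture is of the moment at which its call begins. calibration takes no time and is no camera call.
- job_done(): hands the job in; it is judged then, once.
The state is a dict: "t": time; "joint_pos": joint angles; "qvel": joint speeds; "tau": joint torques, N m; "position": TCP position; "tool_rot": TCP orientation; "force": force on the tool from outside, world axes, zero at the start; "torque": the same for the moment, N m; "opening": finger opening in m; "grasp_force": force on a finger pad.
Only numpy, scipy, OpenCV 4.12 (cv2) and the standard library are available. Lean on these libraries where they do the work, as an engineer would, in place of code of your own. Each camera call takes 0.05 s, during which the arm holds its last target. There are 200 camera calls.

## Task

The four nut drivers belong on the clip rail in order of size, smallest (yellow) on the right to largest (red) on the left, each clicked fully home in the clip that fits its shank, with its handle pointing up the slope. The blue one has been hung in the largest clip by mistake: move it to its own clip, and click the yellow and the red one that lie on the bench into theirs. Leave the green one in its clip and do not disturb the mug, the tin and the sanding block.

Things in the scene. Friction and masses are not known exactly. Their poses are not given: they have to be found in the camera images.
- driver_a: Nut driver, yellow handle, smallest of four. Octagonal handle 78 mm long, 26 mm over the flats; round steel shank 12 mm thick, 70 mm long. Origin: on the axis, mid-handle; +x along the axis to the butt; shoulder (handle's front) at x = -39 mm, shank beyond. Lies level on its handle, axis 13 mm up. Starts on the bench left or right of the rail, handle within 0.8 rad of straight ahead.
- driver_a_neck (a point): Point on the axis of the yellow driver's shank, 12.5 mm in front of the shoulder: it lies in the middle of the clip when the driver is home.
- driver_a_butt (a point): Centre of the butt end of the yellow driver's handle, 39 mm behind the origin.
- driver_b: Nut driver, green handle, second smallest of four. Octagonal handle 82 mm long, 28 mm over the flats; round steel shank 14 mm thick, 76 mm long. Origin: on the axis, mid-handle; +x along the axis to the butt; shoulder (handle's front) at x = -41 mm, shank beyond. Lies level on its handle, axis 14 mm up. Starts home in its own clip.
- driver_b_neck (a point): Point on the axis of the green driver's shank, 12.5 mm in front of the shoulder: it lies in the middle of the clip when the driver is home.
- driver_b_butt (a point): Centre of the butt end of the green driver's handle, 41 mm behind the origin.
- driver_c: Nut driver, blue handle, second largest of four. Octagonal handle 86 mm long, 30 mm over the flats; round steel shank 16 mm thick, 83 mm long. Origin: on the axis, mid-handle; +x along the axis to the butt; shoulder (handle's front) at x = -43 mm, shank beyond. Lies level on its handle, axis 15 mm up. Starts in clip_d, loose, handle drooping about 0.25 rad.
- driver_c_neck (a point): Point on the axis of the blue driver's shank, 12.5 mm in front of the shoulder: it lies in the middle of the clip when the driver is home.
- driver_c_butt (a point): Centre of the butt end of the blue driver's handle, 43 mm behind the origin.
- driver_d: Nut driver, red handle, largest of four. Octagonal handle 90 mm long, 32 mm over the flats; round steel shank 18 mm thick, 90 mm long. Origin: on the axis, mid-handle; +x along the axis to the butt; shoulder (handle's front) at x = -45 mm, shank beyond. Lies level on its handle, axis 16 mm up. Starts on the bench left or right of the rail, handle within 0.8 rad of straight ahead.
- driver_d_neck (a point): Point on the axis of the red driver's shank, 12.5 mm in front of the shoulder: it lies in the middle of the clip when the driver is home.
- driver_d_butt (a point): Centre of the butt end of the red driver's handle, 45 mm behind the origin.
- clip_a: Spring clip for a 12 mm shank (yellow driver's home), rightmost. 24 mm long; two sprung jaws, lips 8.4 mm apart, flared mouth 23 mm wide. Origin: middle of the seated shank's axis. +x up the slope (25 deg above level), where the handle points; +z straight out of the mouth (up, leaning 25 deg towards the robot); +y left along the rail. The shank meets the lips 10 mm short of home.
- clip_b: Spring clip for a 14 mm shank (green driver's home), second from the right. 24 mm long; two sprung jaws, lips 10.4 mm apart, flared mouth 25 mm wide. Origin: middle of the seated shank's axis. +x up the slope (25 deg above level), where the handle points; +z straight out of the mouth (up, leaning 25 deg towards the robot); +y left along the rail. The shank meets the lips 11 mm short of home.
- clip_c: Spring clip for a 16 mm shank (blue driver's home), third from the right. 24 mm long; two sprung jaws, lips 12.4 mm apart, flared mouth 27 mm wide. Origin: middle of the seated shank's axis. +x up the slope (25 deg above level), where the handle points; +z straight out of the mouth (up, leaning 25 deg towards the robot); +y left along the rail. The shank meets the lips 12 mm short of home.
- clip_d: Spring clip for a 18 mm shank (red driver's home), leftmost. 24 mm long; two sprung jaws, lips 14.4 mm apart, flared mouth 29 mm wide. Origin: middle of the seated shank's axis. +x up the slope (25 deg above level), where the handle points; +z straight out of the mouth (up, leaning 25 deg towards the robot); +y left along the rail. The shank meets the lips 12 mm short of home.
- rail: Fixed stand: wooden foot 115 x 330 x 16, 118 mm uprights at y = +-148, a 25 mm aluminium bar between them with four clips 68 mm apart, about 115 mm up, each 1 mm above the next smaller. Press a shank in along the clip's -z, parallel to its x: it clicks at 5 to 8 N, then springs home. Clips are slippery: a driver slides down till its shoulder meets the clip. Origin: foot's underside; +x: far side.
- mug: Bystander: coffee mug, 88 mm across, 90 mm tall, 116 mm over its handle (which points to -y). Origin: underside, midway along those 116 mm.
- tin: Bystander: round wax tin, 67 mm across, 37 mm tall. Origin: centre of the underside.
- pad_block: Bystander: pale sanding block, 72 x 84 x 34 mm. Origin: centre of the underside.

How it is judged:
At the end, for the whole second after the job is handed in: Each of the four drivers is home in its own clip: the shank's neck point within 4 mm of the clip's middle sideways and in depth and between 4 mm below and 10 mm above it along the slope, its axis within 0.13 rad of the clip's, handle up the slope, at rest (x of driver_a_neck in the frame of clip_a between -0.004 and 0.01 m and y of driver_a_neck in the frame of clip_a between -0.004 and 0.004 m and z of driver_a_neck in the frame of clip_a between -0.004 and 0.004 m and angle between the x axis of driver_a and the x axis of clip_a, either way round below 0.13 rad and x of driver_a_butt in the frame of clip_a above 0.05 m and linear speed of each of driver_a, driver_b, driver_c, driver_d below 0.02 m/s and x of driver_b_neck in the frame of clip_b between -0.004 and 0.01 m and y of driver_b_neck in the frame of clip_b between -0.004 and 0.004 m and z of driver_b_neck in the frame of clip_b between -0.004 and 0.004 m and angle between the x axis of driver_b and the x axis of clip_b, either way round below 0.13 rad and x of driver_b_butt in the frame of clip_b above 0.05 m and x of driver_c_neck in the frame of clip_c between -0.004 and 0.01 m and y of driver_c_neck in the frame of clip_c between -0.004 and 0.004 m and z of driver_c_neck in the frame of clip_c between -0.004 and 0.004 m and angle between the x axis of driver_c and the x axis of clip_c, either way round below 0.13 rad and x of driver_c_butt in the frame of clip_c above 0.05 m and x of driver_d_neck in the frame of clip_d between -0.004 and 0.01 m and y of driver_d_neck in the frame of clip_d between -0.004 and 0.004 m and z of driver_d_neck in the frame of clip_d between -0.004 and 0.004 m and angle between the x axis of driver_d and the x axis of clip_d, either way round below 0.13 rad and x of driver_d_butt in the frame of clip_d above 0.05 m); the robot touches nothing.
It fails at once if the green driver is pulled out of its clip (distance between driver_b_neck and clip_b above 0.015 m).
It fails at once if the mug is pushed more than 30 mm or tipped (distance of mug from where it was at the start of the episode above 0.03 m or angle between mug's own z axis and vertical above 0.4 rad).
It fails at once if the tin is pushed more than 30 mm (distance of tin from where it was at the start of the episode above 0.03 m).
It fails at once if the sanding block is pushed more than 30 mm (distance of pad_block from where it was at the start of the episode above 0.03 m).
It also fails if it takes over 72 s, if anything falls off the work surface, if the arm or the gripper's body presses on something with over 40 N, if the wrist force passes 120 N, or if a joint passes its speed limit or range.

## Working session

There is one attempt and no reset: what is moved stays moved. The work goes in short steps, Python scripts to look and compute and a tool call to move; the robot and the scene stay as the last step left them, time stands still between calls to the robot, and variables do not carry over. Pictures are saved under pics/ and viewed, at most 13 in all, crops included, and the job is handed in when it is done.

Besides the shell and the picture viewer there is one more tool, called after ">>>" as name([rows], argument=value, ...), one row to a line, values as JSON. move_arm: Moves the arm, as the interface text tells. Its arguments: {"type":"object","properties":{"plan":{"type":"array"}},"required":["plan"]}

```bash
mkdir -p pics
cat > h.py <<'E'
import numpy as np,cv2
from station import r,eyes,job_done
from scipy.spatial.transform import Rotation as R
def cloud(n):
    im,d=eyes.camera(n);c=eyes.calibration(n)
    v,u=np.mgrid[:384,:512]
    p=np.stack([(u-c['cx'])/c['fx']*d,(v-c['cy'])/c['fy']*d,d],-1)
    P=p@c['pose'][:3,:3].T+c['pose'][:3,3]; P[d==0]=np.nan
    return im,P
def save(im,n): cv2.imwrite('pics/'+n,cv2.cvtColor(im,cv2.COLOR_RGB2BGR))
E
python3 - <<'E'
from h import *
ims=[]
for n in('top','side'):
    im,P=cloud(n);save(im,n+'0.png');np.savez(n+'0.npz',im=im,P=P)
    c=eyes.calibration(n);print(n,c['fx'],c['cx'],c['cy'],c['pose'].round(3).tolist())
    hsv=cv2.cvtColor(im,cv2.COLOR_RGB2HSV)
    for k,(a,b) in dict(y=(22,35),g=(45,85),b=(98,125),r=(0,6)).items():
        m=((hsv[...,0]>=a)&(hsv[...,0]<=b)&(hsv[...,1]>130)&(hsv[...,2]>50)).astype('uint8')
        N,l,s,ce=cv2.connectedComponentsWithStats(m)
        for i in range(1,N):
            if s[i,4]>60: print(n,k,s[i],ce[i].round(),np.nanmedian(P[l==i],0).round(3))
o=r.get_obs();print(o['position'],o['tool_rot'],o['force'],o['t'])
E
```

```text
top 441.54869328758497 255.8194708428969 191.47528111381766 [[-0.014, -0.984, 0.175, 0.332], [-0.999, 0.019, 0.027, -0.019], [-0.03, -0.174, -0.984, 1.322], [0.0, 0.0, 0.0, 1.0]]
top y [140 198  19  24 202] [149. 209.] [0.515 0.338 0.024]
top g [250 153  11  29 225] [255. 166.] [0.61  0.014 0.148]
top b [318 106  32   8 104] [335. 110.] [ 0.805 -0.227  0.044]
top b [202 144  12  31 297] [207. 159.] [0.635 0.146 0.142]
top r [358 192  26  27 295] [371. 205.] [ 0.516 -0.32   0.03 ]
side 471.89811051297926 256.2762173723996 196.41904476491436 [[-0.92, -0.149, 0.362, 0.062], [-0.392, 0.356, -0.848, 1.124], [-0.003, -0.923, -0.386, 0.609], [0.0, 0.0, 0.0, 1.0]]
side y [384 228  19  26 359] [392. 239.] [ 0.286 -1.342 -0.641]
side y [189 280  36  15 410] [205. 287.] [0.517 0.35  0.02 ]
side g [217 171  26  22 268] [229. 181.] [0.615 0.026 0.141]
side b [183 190  32  21 338] [198. 200.] [0.637 0.161 0.136]
side r [290 179  19  16 155] [298. 186.] [ 0.52  -0.306  0.025]
side r [124 232  20  25 147] [134. 244.] [0.707 0.345 0.085]
[ 0.14971516 -0.52889812  0.30283252] [-3.10971908e+00 -4.31574418e-01  1.18168254e-04] [ 0.83006854 -0.01280922  0.42387766] 0.1
```

View pics/top0.png

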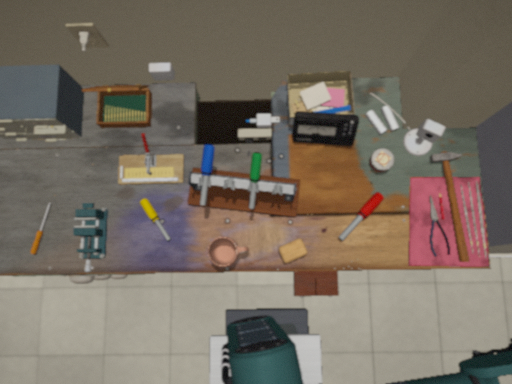

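View pics/side0.png

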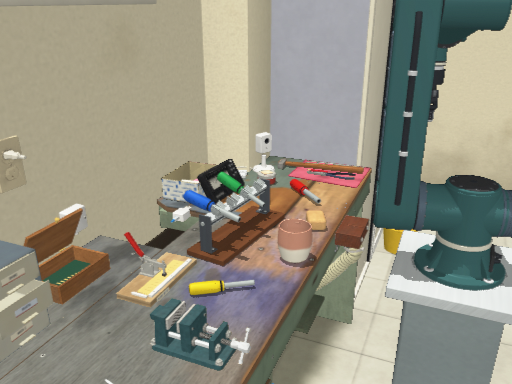

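The top view shows blue at (207,159) and green at (255,166) on the rail. Yellow is at (149,209), red at (371,205), the mug at (222,252) and the block at (292,250). The side view agrees. The tool always points down, so I will grip each shank on the robot side of the clip and let the clip mouth tilt the driver.

```bash
cat >> h.py <<'E'
RNG=dict(y=(20,36),g=(45,85),b=(98,125),r=(0,7))
def mask(im,k,box):
    hsv=cv2.cvtColor(im,cv2.COLOR_RGB2HSV);a,b=RNG[k];h=hsv[...,0]
    m=(((h>=a)&(h<=b))|((k=='r')&(h>173)))&(hsv[...,1]>110)&(hsv[...,2]>40)
    z=np.zeros(m.shape,bool);x0,y0,x1,y1=box;z[y0:y1,x0:x1]=m[y0:y1,x0:x1]
    N,l,s,c=cv2.connectedComponentsWithStats(z.astype('uint8'))
    return l==1+s[1:,4].argmax()
def ray(n,uv):
    c=eyes.calibration(n);d=c['pose'][:3,:3]@np.array([(uv[0]-c['cx'])/c['fx'],(uv[1]-c['cy'])/c['fy'],1.])
    return c['pose'][:3,3],d/np.linalg.norm(d)
def plane(n,uv,z): o,d=ray(n,uv); return o+d*(z-o[2])/d[2]
def tri(a,b):
    (o,d),(p,e)=ray('top',a),ray('side',b)
    s=np.linalg.lstsq(np.c_[d,-e],p-o,rcond=None)[0]
    A,B=o+d*s[0],p+e*s[1]; return (A+B)/2,np.linalg.norm(A-B)
def ends(m):  # extreme pixels on the mask's long axis
    v,u=np.nonzero(m);q=np.c_[u,v].astype(float);c=q.mean(0)
    w=np.linalg.svd(q-c,full_matrices=False)[2][0];t=(q-c)@w
    return c,c+w*(t.min()-.5),c+w*(t.max()+.5)
E
python3 - <<'E'
from h import *
T=np.load('top0.npz');S=np.load('side0.npz')
bt=dict(y=(130,185,170,225),g=(240,140,275,185),b=(190,135,225,180),r=(345,180,395,230))
bs=dict(y=(180,270,235,300),g=(205,165,250,200),b=(175,180,220,215),r=(283,172,325,205))
for k in 'ygbr':
    mt,ms=mask(T['im'],k,bt[k]),mask(S['im'],k,bs[k])
    et,es=ends(mt),ends(ms)
    c,err=tri(et[0],es[0]); print(k,'ctr',c.round(4),'err',err.round(4),mt.sum(),ms.sum())
    if et[1][1]>et[2][1]: et=(et[0],et[2],et[1])  # first end = far (butt)
    f=es[1:]
    best=min([(tri(et[1],f[i])[1]+tri(et[2],f[1-i])[1],i) for i in(0,1)])[1]
    b,e1=tri(et[1],f[best]);s,e2=tri(et[2],f[1-best]);d=b-s
    print('  butt',b.round(4),e1.round(4),'shoulder',s.round(4),e2.round(4),'len',np.linalg.norm(d).round(4),'yaw',np.arctan2(d[1],d[0]).round(3),'pitch',np.arcsin(d[2]/np.linalg.norm(d)).round(3))
    if k in'yr':
        h=.013 if k=='y' else .016
        B,Q=plane('top',et[1],h),plane('top',et[2],h);print('  plane',B.round(4),Q.round(4),np.linalg.norm(B-Q).round(4),np.arctan2(*(B-Q)[1::-1]).round(3))
# foot
P=T['P'];im=T['im']
m=(P[...,2]>.009)&(P[...,2]<.023)&(P[...,0]>.45)&(P[...,0]<.75)&(abs(P[...,1]-.04)<.2)
hsv=cv2.cvtColor(im,cv2.COLOR_RGB2HSV)
N,l,s,c=cv2.connectedComponentsWithStats(m.astype('uint8'));i=1+s[1:,4].argmax()
print(s[i],cv2.minAreaRect((P[l==i][:,:2]*1000).astype('float32')))
m=(P[...,2]>.095)&(P[...,2]<.125)&(P[...,0]>.45)&(P[...,0]<.75)&(abs(P[...,1]-.04)<.2)
print(m.sum(),cv2.minAreaRect((P[m][:,:2]*1000).astype('float32')))
big=np.hstack([cv2.resize(T['im'][130:270,130:310],None,fx=2.2,fy=2.2,interpolation=3),cv2.resize(S['im'][155:295,170:350],None,fx=2.2,fy=2.2,interpolation=3)])
save(big,'crop0.png');print(big.shape)
E
```

```text
y ctr [0.5186 0.3415 0.0127] err 0.0043 215 416
  butt [0.5513 0.3636 0.013 ] 0.0021 shoulder [0.484  0.3183 0.0132] 0.0032 len 0.0811 yaw 0.591 pitch -0.003
  plane [0.5503 0.3631 0.013 ] [0.4825 0.3178 0.013 ] 0.0816 0.589
g ctr [0.6148 0.0155 0.1367] err 0.0064 245 280
  butt [0.6526 0.0109 0.1541] 0.0091 shoulder [0.5763 0.0207 0.1197] 0.0054 len 0.0843 yaw -0.128 pitch 0.421
b ctr [0.6409 0.1489 0.1298] err 0.0038 317 351
  butt [0.6857 0.1438 0.1393] 0.0058 shoulder [0.5963 0.1539 0.1203] 0.0014 len 0.092 yaw -0.112 pitch 0.209
r ctr [ 0.5007 -0.3155  0.0585] err 0.0221 312 223
  butt [ 0.5568 -0.3441  0.0499] 0.0234 shoulder [ 0.4487 -0.2826  0.0694] 0.0556 len 0.1259 yaw -0.518 pitch -0.156
  plane [ 0.5512 -0.3561  0.016 ] [ 0.4821 -0.2878  0.016 ] 0.0971 -0.78
[ 187  175  113   42 2331] ((565.18603515625, 55.95912170410156), (330.6114501953125, 116.12153625488281), 82.46636199951172)
1172 ((560.771728515625, 55.96260070800781), (302.823974609375, 111.11569213867188), 85.17811584472656)
(308, 792, 3)
```

View pics/crop0.png

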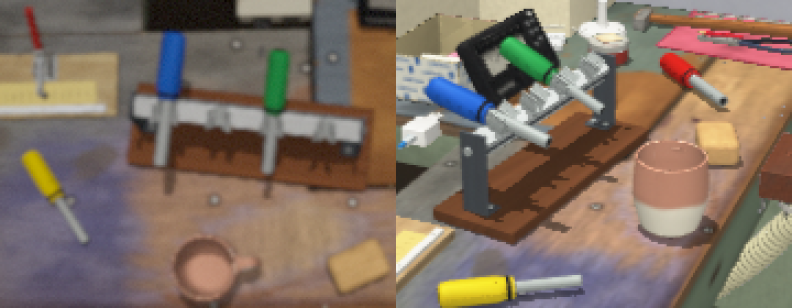

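```bash
cat >> h.py <<'E'
# clip middles: foot centre (.5652,.0560), yaw -.131, clips 6 mm past the foot centre
YAW=-.131
CL=dict(a=(.5578,-.0459,.113),b=(.5667,.0215,.114),c=(.5755,.0889,.115),d=(.5844,.1563,.116))
def go(p,yaw=None):
    o=r.get_obs();M=R.from_rotvec(o['tool_rot']).as_matrix();y0=np.arctan2(M[1,0],M[0,0])
    s=M.T@(np.array(p)-o['position'])/.04
    t=0 if yaw is None else -np.degrees((yaw-y0+np.pi/2)%np.pi-np.pi/2)/5
    print('units',s.round(3),'turn',round(t,2),'| yaw',y0.round(3),'pos',o['position'].round(4),'F',o['force'].round(1),'open',round(o['opening'],4),'t',o['t'],'q',np.round(o['joint_pos'],2))
E
python3 -c "
from h import *
go((.544,.162,.24),YAW)"
```

```text
units [ 14.188 -13.932   1.602] turn 4.66 | yaw 0.276 pos [ 0.1497 -0.5289  0.3028] F [ 0.8 -0.   0.4] open 0.0855 t 0.1 q [-1.4   0.09  1.37 -0.    1.68 -0.1 ]
```

>>> move_arm([
  [[60, 14.2, -13.9, 1.6, 4.66], [60, 14.2, -13.9, 1.6, 4.66], [60, 14.2, -13.9, 1.6, 4.66], [60, 14.2, -13.9, 1.6, 4.66], [60, 14.2, -13.9, 1.6, 4.66], [60, 14.2, -13.9, 1.6, 4.66], [60, 14.2, -13.9, 1.6, 4.66], [45, 14.2, -13.9, 1.6, 4.66], [45, 14.2, -13.9, 1.6, 4.66], [45, 14.2, -13.9, 1.6, 4.66], [45, 14.2, -13.9, 1.6, 4.66], [45, 14.2, -13.9, 1.6, 4.66], [45, 14.2, -13.9, 1.6, 4.66], [45, 14.2, -13.9, 1.6, 4.66], [45, 14.2, -13.9, 1.6, 4.66], [45, 14.2, -13.9, 1.6, 4.66], [45, 14.2, -13.9, 1.6, 4.66], [45, 14.2, -13.9, 1.6, 4.66], [45, 14.2, -13.9, 1.6, 4.66], [45, 14.2, -13.9, 1.6, 4.66]],
])

```text
t: 1.77
position: [0.5461, 0.1655, 0.2375]
tool_rot: [-3.133, 0.197, 0.004]
force: [-1.5, 0.2, 0.7]
opening: 0.0449
grasp_force: 0.0
```

```bash
python3 -c "
from h import *
go((.544,.162,.164),YAW)
im,P=cloud('side');save(cv2.resize(im[60:300,100:350],None,fx=2.4,fy=2.4,interpolation=3),'s1.png')"
```

```text
units [-0.036  0.098  1.837] turn 0.06 | yaw -0.126 pos [0.5461 0.1655 0.2375] F [-1.5  0.2  0.7] open 0.0449 t 1.7667 q [0.19 0.16 1.43 0.   1.56 1.89]
```

View pics/s1.png

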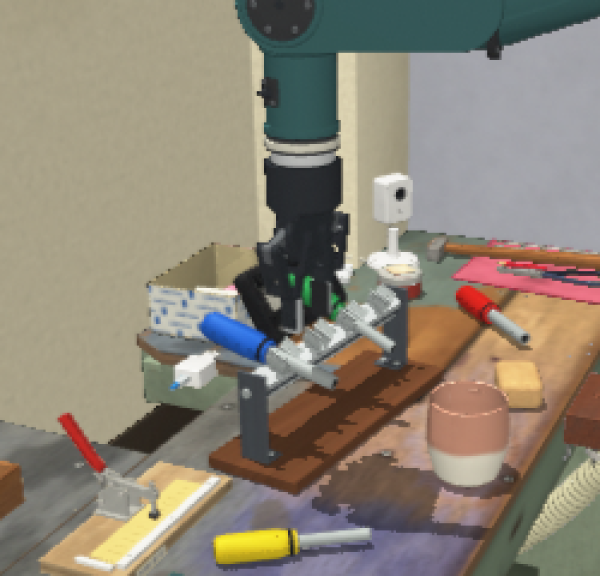

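The arm hovers over the blue shank, with the fingers near (300,320) and the shank tip near (335,380) in the crop. I will check the offset by projecting the points.

```bash
cat >> h.py <<'E'
def proj(n,p):
    c=eyes.calibration(n);q=np.linalg.inv(c['pose'])@np.r_[p,1];return np.array([c['fx']*q[0]/q[2]+c['cx'],c['fy']*q[1]/q[2]+c['cy']])
E
python3 -c "
from h import *
f=lambda p:((proj('side',p)-[100,60])*2.4).round()
o=r.get_obs()['position']
print('tips',f(o-[0,0,.073]),f(o-[-.003,.022,.073]),f(o-[.003,-.022,.073]),'grip',f((.544,.162,.11)),'shanktip',f((.5187,.165,.1046)),'clipd',f(CL['d']),'clipa',f(CL['a']),'clipc',f(CL['c']))"
```

```text
tips [309. 324.] [316. 316.] [302. 332.] grip [313. 372.] shanktip [333. 382.] clipd [281. 358.] clipa [378. 300.] clipc [316. 337.]
```

>>> move_arm([
  [[45, -0.03, 0.08, 0.9, 0], [45, -0.03, 0.08, 1.5, 0], [45, -0.03, 0.08, 1.84, 0], [45, -0.03, 0.08, 1.84, 0], [45, -0.03, 0.08, 1.84, 0], [30, -0.03, 0.08, 1.84, 0], [0, -0.03, 0.08, 1.84, 0], [0, -0.03, 0.08, 1.84, 0], [0, -0.03, 0.08, 1.84, 0], [0, -0.03, 0.08, 1.84, 0], [0, -0.03, 0.08, 1.84, 0], [0, -0.03, 0.08, 1.84, 0], [0, -0.03, 0.08, 1.84, 0]],
])

```text
t: 2.9
position: [0.544, 0.1593, 0.1681]
tool_rot: [-3.13, 0.203, -0.005]
force: [1.0, 5.5, -1.2]
opening: 0.0145
grasp_force: 56.4
```

```bash
python3 -c "
from h import *
go((.544,.162,.164),YAW)"
```

```text
units [-0.01  -0.065  0.102] turn 0.02 | yaw -0.13 pos [0.544  0.1593 0.1681] F [ 1.   5.5 -1.2] open 0.0145 t 2.9 q [0.18 0.19 1.53 0.   1.42 1.88]
```

>>> move_arm([
  [[0, -0.1, 0, -0.2, 0], [0, -0.2, 0, -0.45, 0], [0, -0.35, 0, -0.75, 0], [0, -0.5, 0, -1.1, 0], [0, -0.6, 0, -1.4, 0], [0, -0.7, 0, -1.6, 0], [0, -0.7, 0, -1.6, 0], [0, -0.7, 0, -1.6, 0]],
])

```text
t: 3.57
position: [0.5157, 0.161, 0.2312]
tool_rot: [-3.135, 0.206, -0.003]
force: [-0.1, 0.7, -0.8]
opening: 0.0136
grasp_force: 60.1
```

```bash
cat >> h.py <<'E'
def handle(k,bt,bs):
    T,S=eyes.camera('top')[0],eyes.camera('side')[0]
    et,es=ends(mask(T,k,bt)),ends(mask(S,k,bs))
    c,err=tri(et[0],es[0])
    if et[1][1]>et[2][1]: et=(et[0],et[2],et[1])
    b,s=min(((tri(et[1],es[i]),tri(et[2],es[3-i])) for i in(1,2)),key=lambda q:q[0][1]+q[1][1])
    d=b[0]-s[0];L=np.linalg.norm(d)
    print(k,'ctr',c.round(4),'err',err.round(4),b[1].round(4),s[1].round(4),'len',L.round(4),'yaw',np.arctan2(d[1],d[0]).round(3),'pitch',np.arcsin(d[2]/L).round(3),'sh',s[0].round(4),'butt',b[0].round(4))
    return S,c,d/L
E
python3 -c "
from h import *
go((.544,.162,.164),YAW)
S,c,d=handle('b',(180,120,235,185),(165,140,235,215))
save(cv2.resize(S[60:300,100:350],None,fx=2.4,fy=2.4,interpolation=3),'s2.png')"
```

```text
units [ 0.695 -0.118  1.682] turn 0.0 | yaw -0.131 pos [0.5157 0.161  0.2312] F [-0.1  0.7 -0.8] open 0.0136 t 3.5667 q [ 0.2   0.09  1.51 -0.    1.54  1.9 ]
b ctr [0.6235 0.1405 0.1883] err 0.0094 0.0049 0.0137 len 0.0771 yaw 0.143 pitch 0.407 sh [0.584  0.1357 0.1722] butt [0.654  0.1458 0.2027]
```

View pics/s2.png

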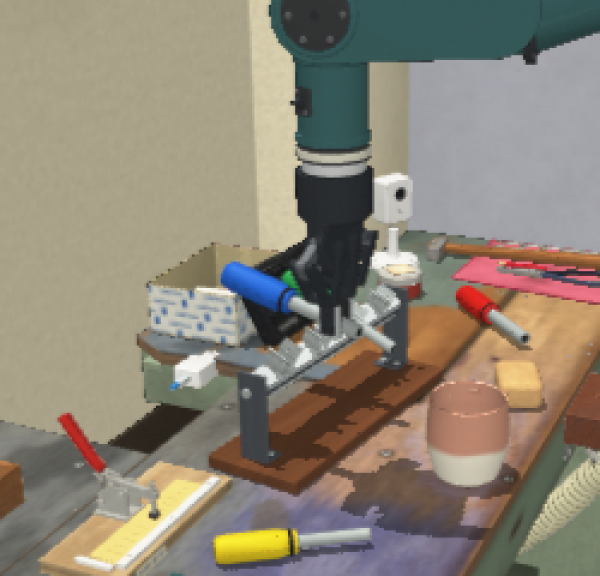

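The blue driver is out and held, handle up at crop (260,290) and gripper at (335,300). The top view is partly hidden, so I will measure it by casting side rays onto the vertical plane through the grip.

```bash
cat >> h.py <<'E'
def held(k,bs,L,S=None,yaw=YAW):
    "held handle: side rays onto the vertical plane through the TCP along yaw; L=(half handle)"
    if S is None: S=eyes.camera('side')[0]
    p=r.get_obs()['position'];n=np.array([-np.sin(yaw),np.cos(yaw),0]);u=np.array([np.cos(yaw),np.sin(yaw),0])
    out=[]
    for e in ends(mask(S,k,bs)):
        o,d=ray('side',e);q=o+d*(n@(p-o))/(n@d)-p;out.append(np.array([q@u,q[2]+.054]))
    c,a,b=out
    if a[0]>b[0]:a,b=b,a
    d=b-a;pit=np.arctan2(d[1],d[0]);e=d/np.linalg.norm(d)
    sh=c-e*L;nk=sh-e*.0125
    print(k,'from grip point (along,up): ctr',c.round(4),'sh',sh.round(4),'neck',nk.round(4),'len',np.linalg.norm(d).round(4),'pitch',pit.round(3))
    return nk,pit
E
python3 -c "
from h import *
held('b',(165,140,235,215),.043)"
```

```text
b from grip point (along,up): ctr [0.0999 0.0149] sh [0.0579 0.0054] neck [0.0457 0.0026] len 0.0967 pitch 0.225
```

```bash
python3 -c "
from h import *
go((.5195,.0964,.197),YAW);go((.5369,.094,.1588),YAW)"
```

```text
units [0.317 1.583 0.806] turn -0.0 | yaw -0.131 pos [0.5153 0.1608 0.2292] F [-0.1 -0.2 -1.9] open 0.0143 t 3.7167 q [ 0.2   0.09  1.51 -0.    1.54  1.9 ]
units [0.757 1.585 1.76 ] turn -0.0 | yaw -0.131 pos [0.5153 0.1608 0.2292] F [-0.1 -0.2 -1.9] open 0.0143 t 3.7167 q [ 0.2   0.09  1.51 -0.    1.54  1.9 ]
```

>>> move_arm([
  [[0, 0.15, 0.8, 0.3, 0], [0, 0.31, 1.58, 0.6, 0], [0, 0.31, 1.58, 0.8, 0], [0, 0.31, 1.58, 0.8, 0], [0, 0.31, 1.58, 0.8, 0], [0, 0.4, 1.58, 1.0, 0], [0, 0.5, 1.58, 1.2, 0], [0, 0.55, 1.58, 1.3, 0], [0, 0.6, 1.58, 1.4, 0], [0, 0.64, 1.58, 1.5, 0], [0, 0.69, 1.58, 1.6, 0], [0, 0.73, 1.58, 1.7, 0], [0, 0.77, 1.58, 1.8, 0], [0, 0.79, 1.58, 1.84, 0], [0, 0.79, 1.58, 1.84, 0], [0, 0.79, 1.58, 1.84, 0]],
])

```text
t: 5.05
position: [0.539, 0.0946, 0.1584]
tool_rot: [-3.135, 0.205, -0.003]
force: [-5.6, -1.1, 7.8]
opening: 0.0141
grasp_force: 64.0
```

```bash
python3 -c "
from h import *
go((.5369,.094,.1588),YAW)
S=eyes.camera('side')[0]
held('b',(165,140,245,215),.043,S)
save(cv2.resize(S[120:260,170:320],None,fx=3.8,fy=3.8,interpolation=3),'s3.png')"
```

```text
units [-0.05   0.021 -0.01 ] turn 0.01 | yaw -0.13 pos [0.539  0.0946 0.1584] F [-5.6 -1.1  7.8] open 0.0141 t 5.05 q [ 0.07  0.15  1.59 -0.    1.4   1.77]
b from grip point (along,up): ctr [0.0961 0.0362] sh [0.0574 0.0175] neck [0.0461 0.0121] len 0.0936 pitch 0.448
```

View pics/s3.png

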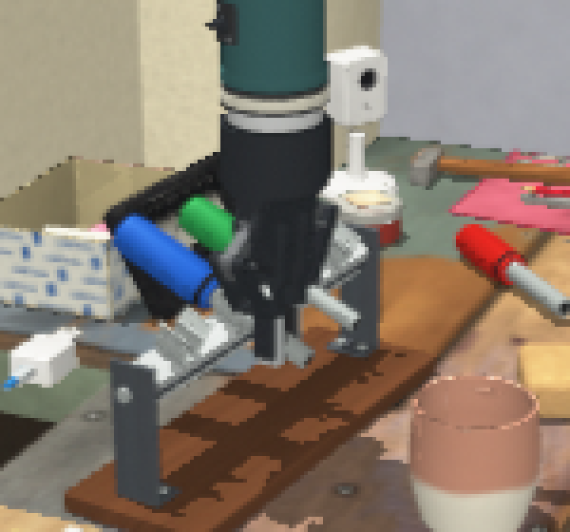

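Blue is seated: its pitch is 0.448 and the neck is about 2 mm from the clip depth. Next I release and move over the red shank.

>>> move_arm([
  [[45, 0, 0, -0.1, 0], [45, 0, 0, -0.1, 0], [45, 0, 0, -0.1, 0], [45, 0, 0, -0.1, 0], [45, 0, 0, -0.7, 0], [45, 0, 0, -1.4, 0], [45, 0, 0, -2.0, 0], [45, 0, 0, -2.0, 0]],
])

```text
t: 5.77
position: [0.541, 0.0945, 0.2427]
tool_rot: [-3.133, 0.205, -0.017]
force: [-0.0, -0.3, 0.9]
opening: 0.0451
grasp_force: 0.0
```

```bash
python3 -c "
from h import *
go((.442,-.248,.16),-.78)
S=eyes.camera('side')[0]
print(ends(mask(S,'b',(165,140,245,215))))
held('b',(165,140,245,215),.043,S)"
```

```text
units [-1.359  8.817  2.034] turn 7.44 | yaw -0.131 pos [0.541  0.0945 0.2427] F [-0.  -0.3  0.9] open 0.0451 t 5.7667 q [ 0.07  0.1   1.48 -0.    1.55  1.77]
(array([213.09803922, 188.08123249]), array([199.54705875, 178.77632875]), array([227.16029415, 197.7372075 ]))
b from grip point (along,up): ctr [ 0.0942 -0.0467] sh [ 0.0545 -0.0632] neck [ 0.0429 -0.068 ] len 0.0967 pitch 0.394
```

>>> move_arm([
  [[60, -1.36, 8.8, 0.5, 7.4], [60, -1.36, 8.8, 0.5, 7.4], [60, -1.36, 8.8, 0.5, 7.4], [60, -1.36, 8.8, 0.5, 7.4], [60, -1.36, 8.8, 0.5, 7.4], [60, -1.36, 8.8, 0.5, 7.4], [60, -1.36, 8.8, 1.0, 7.4], [60, -1.36, 8.8, 2.0, 7.4], [60, -1.36, 8.8, 2.0, 7.4], [60, -1.36, 8.8, 2.0, 7.4], [60, -1.36, 8.8, 2.0, 7.4], [60, -1.36, 8.8, 2.0, 7.4]],
])

```text
t: 6.82
position: [0.4384, -0.2471, 0.1557]
tool_rot: [-2.906, 1.19, 0.003]
force: [0.4, -0.8, 1.2]
opening: 0.06
grasp_force: 0.0
```

```bash
python3 -c "
from h import *
go((.442,-.248,.077),-.78)
im,P=cloud('side')
m=mask(im,'r',(283,150,345,215));e=ends(m);print(m.sum(),[plane('side',q,.016).round(4) for q in e])
save(cv2.resize(im[120:250,230:400],None,fx=3.5,fy=3.5,interpolation=3),'s4.png')"
```

```text
units [ 0.083 -0.047  1.967] turn 0.03 | yaw -0.777 pos [ 0.4384 -0.2471  0.1557] F [ 0.4 -0.8  1.2] open 0.06 t 6.8167 q [-0.63  0.06  1.7   0.    1.38  1.72]
377 [array([ 0.4898, -0.4312,  0.016 ]), array([ 0.6047, -0.4522,  0.016 ]), array([ 0.3811, -0.4114,  0.016 ])]
```

View pics/s4.png

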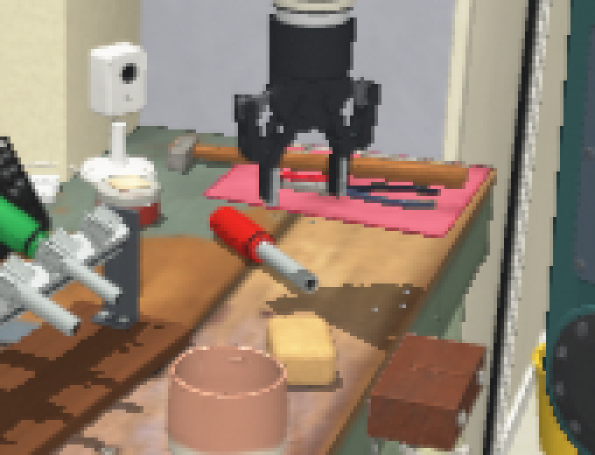

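The fingers hover near crop (305,195), and the red shank runs from (265,245) to (312,285). I will check the projected grip point against it.

```bash
python3 -c "
from h import *
f=lambda p:((proj('side',p)-[230,120])*3.5).round()
u=np.array([np.cos(-.78),np.sin(-.78),0]);c=np.array([.5167,-.322,.016])
print('grip',f((.442,-.248,.016)),'tip',f(c-.135*u),'shoulder',f(c-.045*u),'butt',f(c+.045*u))"
```

```text
grip [296. 270.] tip [312. 282.] shoulder [266. 248.] butt [224. 217.]
```

>>> move_arm([
  [[60, 0.08, -0.05, 0.9, 0], [60, 0.08, -0.05, 1.6, 0], [60, 0.08, -0.05, 1.95, 0], [60, 0.08, -0.05, 1.95, 0], [60, 0.08, -0.05, 1.95, 0], [0, 0.08, -0.05, 1.95, 0], [0, 0.08, -0.05, 1.95, 0], [0, 0.08, -0.05, 1.95, 0], [0, 0.08, -0.05, 1.95, 0], [0, 0.08, -0.05, 1.95, 0], [0, 0.08, -0.05, 1.95, 0], [0, 0.08, -0.05, 1.95, 0], [0, 0.08, -0.05, 1.5, 0], [0, 0.08, -0.05, 0.5, 0], [0, 0.08, -0.05, -0.5, 0], [0, 0.08, -0.05, -1.5, 0], [0, 0.08, -0.05, -2.0, 0], [0, 0.08, -0.05, -2.0, 0]],
])

```text
t: 8.37
position: [0.444, -0.2499, 0.2429]
tool_rot: [2.905, -1.189, 0.016]
force: [0.3, -1.3, -1.9]
opening: 0.0155
grasp_force: 58.6
```

```bash
python3 -c "
from h import *
go((.5,.10,.235),YAW)
held('r',(250,100,330,185),.045,yaw=-.78)
S=eyes.camera('side')[0];save(cv2.resize(S[60:250,150:380],None,fx=3,fy=3,interpolation=3),'s5.png')"
```

```text
units [-5.137 -7.218  0.149] turn -7.4 | yaw -0.777 pos [ 0.444  -0.2499  0.2429] F [ 0.3 -1.3 -1.9] open 0.0155 t 8.3667 q [-0.62  0.01  1.57 -0.    1.55  1.72]
r from grip point (along,up): ctr [ 0.0368 -0.1036] sh [-0.0068 -0.0924] neck [-0.0189 -0.0893] len 0.2962 pitch -0.251
```

View pics/s5.png

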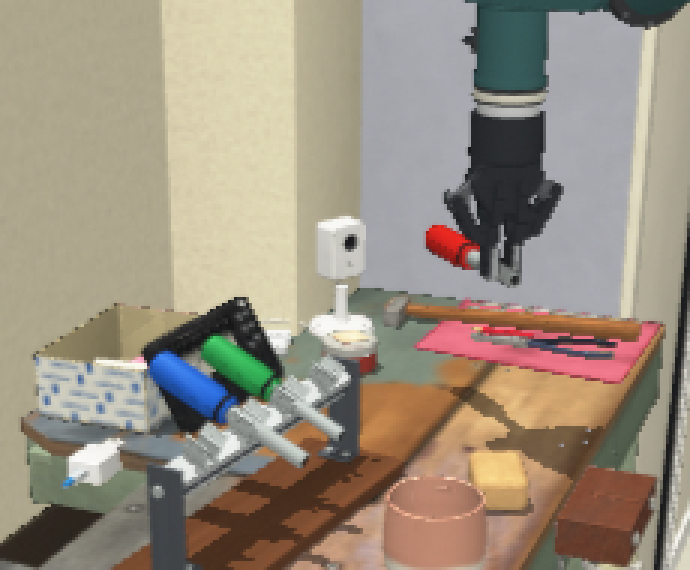

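```bash
python3 -c "
from h import *
go((.525,.164,.29),YAW)
held('r',(285,128,316,156),.045,yaw=-.78)"
```

```text
units [-5.752 -8.805 -1.341] turn -7.4 | yaw -0.777 pos [ 0.4421 -0.2484  0.2365] F [-0.1  0.4 -2.5] open 0.0158 t 8.4667 q [-0.62  0.02  1.58 -0.    1.55  1.72]
r from grip point (along,up): ctr [ 0.1181 -0.0123] sh [ 0.0731 -0.0122] neck [ 0.0606 -0.0122] len 0.1263 pitch -0.0
```

>>> move_arm([
  [[0, 0, 0, -0.7, 0], [0, 0, 0, -1.34, -1.0], [0, -1.0, -1.5, -1.34, -2.0], [0, -1.6, -2.5, -1.34, -3.0], [0, -2.2, -3.3, -1.34, -4.0], [0, -2.7, -4.1, -1.34, -5.0], [0, -3.2, -4.9, -1.34, -6.0], [0, -3.7, -5.7, -1.34, -7.4], [0, -4.2, -6.5, -1.34, -7.4], [0, -4.7, -7.2, -1.34, -7.4], [0, -5.2, -8.0, -1.34, -7.4], [0, -5.5, -8.4, -1.34, -7.4], [0, -5.75, -8.8, -1.34, -7.4], [0, -5.75, -8.8, -1.34, -7.4], [0, -5.75, -8.8, -1.34, -7.4], [0, -5.75, -8.8, -1.34, -7.4], [0, -5.75, -8.8, -1.34, -7.4]],
])

```text
t: 9.93
position: [0.5247, 0.1627, 0.2889]
tool_rot: [3.133, -0.208, -0.004]
force: [0.6, 0.0, -1.4]
opening: 0.0156
grasp_force: 58.9
```

```bash
python3 -c "
from h import *
go((.525,.164,.29),YAW)
S=eyes.camera('side')[0]
RNG['r']=(0,7);held('r',(150,100,240,215),.045,S)
save(cv2.resize(S[60:250,120:350],None,fx=3,fy=3,interpolation=3),'s6.png')"
```

```text
units [ 0.002 -0.033 -0.028] turn -0.02 | yaw -0.132 pos [0.5247 0.1627 0.2889] F [ 0.6  0.  -1.4] open 0.0156 t 9.9333 q [ 0.2   0.09  1.4  -0.    1.66  1.9 ]
r from grip point (along,up): ctr [ 0.1088 -0.014 ] sh [ 0.0638 -0.0134] neck [ 0.0513 -0.0133] len 0.105 pitch -0.012
```

View pics/s6.png

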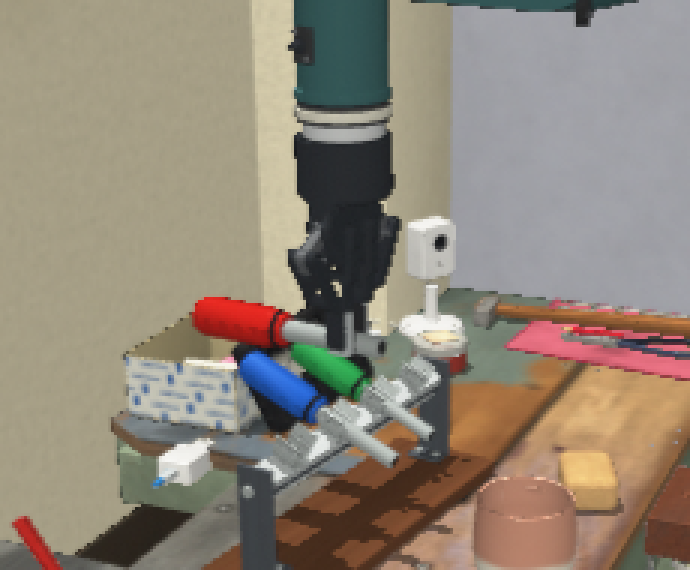

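Red is held level, with the neck about 50 mm ahead of the grip. Next I press it into clip_d in stages: lips first, then tilt, then click.

>>> move_arm([
  [[0, 0.37, -0.04, 0.8, 0], [0, 0.37, -0.04, 1.5, 0], [0, 0.37, -0.04, 2.0, 0], [0, 0.37, -0.04, 2.2, 0], [0, 0.37, -0.04, 2.3, 0], [0, 0.36, -0.04, 2.4, 0], [0, 0.36, -0.04, 2.5, 0], [0, 0.35, -0.04, 2.6, 0], [0, 0.35, -0.04, 2.7, 0], [0, 0.35, -0.04, 2.8, 0], [0, 0.35, -0.04, 2.87, 0], [0, 0.38, -0.04, 2.94, 0], [0, 0.41, -0.04, 3.01, 0], [0, 0.44, -0.04, 3.08, 0], [0, 0.47, -0.04, 3.15, 0], [0, 0.5, -0.04, 3.24, 0], [0, 0.5, -0.04, 3.24, 0], [0, 0.5, -0.04, 3.24, 0]],
])

```text
t: 11.48
position: [0.5466, 0.1631, 0.1649]
tool_rot: [-3.133, 0.205, -0.01]
force: [-3.8, -1.9, 7.6]
opening: 0.0157
grasp_force: 60.6
```

```bash
python3 -c "
from h import *
go((.5448,.1615,.1595),YAW)
S=eyes.camera('side')[0]
held('r',(150,100,240,215),.045,S)
save(cv2.resize(S[120:260,150:320],None,fx=3.5,fy=3.5,interpolation=3),'s7.png')"
```

```text
units [-0.04   0.045  0.134] turn 0.0 | yaw -0.131 pos [0.5466 0.1631 0.1649] F [-3.8 -1.9  7.6] open 0.0157 t 11.4833 q [ 0.19  0.2   1.53 -0.    1.41  1.89]
r from grip point (along,up): ctr [0.1049 0.0389] sh [0.0649 0.0182] neck [0.0538 0.0125] len 0.0956 pitch 0.477
```

View pics/s7.png

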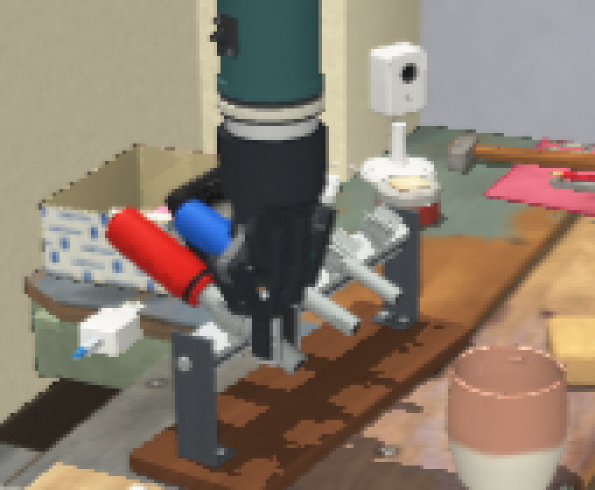

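>>> move_arm([
  [[45, 0, 0, 0, 0], [45, 0, 0, 0, 0], [45, 0, 0, -0.1, 0], [45, 0, 0, -0.7, 0], [45, 0, 0, -1.4, 0], [45, 0, 0, -2.2, 0], [45, 0, 0, -2.2, 0], [45, 0, 0, -2.2, 0]],
])

```text
t: 12.2
position: [0.5464, 0.1632, 0.252]
tool_rot: [-3.133, 0.205, -0.01]
force: [0.3, 0.4, -0.3]
opening: 0.045
grasp_force: 0.0
```

```bash
cat > chk.py <<'E'
from h import *
def chk(S):
    # neck of each driver in its clip: side rays on the vertical plane through the clip
    for k,cl,L,bs in(('g','b',.041,(205,160,260,205)),('b','c',.043,(185,160,235,215)),('r','d',.045,(160,150,225,225)),('y','a',.039,(225,140,290,200))):
        try:
            p=np.array(CL[cl]);n=np.array([-np.sin(YAW),np.cos(YAW),0]);u=np.array([np.cos(YAW),np.sin(YAW),0])
            o=[]
            for e in ends(mask(S,k,bs)):
                a,d=ray('side',e);q=a+d*(n@(p-a))/(n@d)-p;o.append(np.array([q@u,q[2]]))
            c,a,b=o
            if a[0]>b[0]:a,b=b,a
            t=np.arctan2(*(b-a)[::-1]);d=(b-a)/np.linalg.norm(b-a);nk=c-d*(L+.0125)
            s,co=np.sin(.436),np.cos(.436)
            print(k,'neck x,z in clip',((nk@[co,s])*1e3).round(1),((nk@[-s,co])*1e3).round(1),'pitch',t.round(3))
        except Exception as ex: print(k,ex)
if __name__=='__main__': chk(eyes.camera('side')[0])
E
python3 chk.py; python3 -c "
from h import *
go((.43,.28,.16),.59)"
```

```text
g neck x,z in clip -9.6 -9.5 pitch 0.552
b neck x,z in clip 11.8 -7.2 pitch 0.474
r neck x,z in clip 18.6 -0.9 pitch 0.338
y neck x,z in clip 10.9 -34.0 pitch -0.202
units [-3.248 -2.521  2.236] turn -8.26 | yaw -0.131 pos [0.5455 0.163  0.2496] F [-0.1 -0.2 -0.7] open 0.045 t 12.25 q [0.19 0.15 1.41 0.   1.58 1.89]
```

```bash
python3 -c "
from h import *
go((.44,.289,.16),.59)"
```

```text
units [-3.03  -2.777  2.237] turn -8.26 | yaw -0.131 pos [0.5455 0.163  0.2496] F [-0.1 -0.2 -0.7] open 0.045 t 12.25 q [0.19 0.15 1.41 0.   1.58 1.89]
```

>>> move_arm([
  [[50, -0.8, -0.7, 0.0, -1.4], [50, -1.4, -1.3, 0.0, -2.8], [50, -2.0, -1.9, 0.0, -4.2], [50, -2.6, -2.4, 0.6, -5.6], [50, -3.03, -2.78, 1.2, -7.0], [50, -3.03, -2.78, 1.8, -8.26], [50, -3.03, -2.78, 2.24, -8.26], [50, -3.03, -2.78, 2.24, -8.26], [50, -3.03, -2.78, 2.24, -8.26]],
])

```text
t: 13.0
position: [0.4381, 0.2883, 0.1566]
tool_rot: [3.005, 0.913, -0.009]
force: [1.0, -0.0, 0.4]
opening: 0.05
grasp_force: 0.0
```

```bash
python3 chk.py; python3 -c "
from h import *
go((.44,.289,.076),.59)
for k,bt,bs in(('g',(240,140,275,185),(205,160,260,205)),('b',(205,135,245,185),(185,160,235,215)),('r',(185,130,222,190),(160,150,225,225))):handle(k,bt,bs)
S=eyes.camera('side')[0];T=eyes.camera('top')[0]
f=lambda p:((proj('side',p)-[150,140])*2.6).round()
print('grip',f((.44,.289,.013)))
save(np.hstack([cv2.resize(S[140:320,150:300],None,fx=2.6,fy=2.6,interpolation=3),cv2.resize(T[125:260,130:280],None,fx=2.6,fy=3.4667,interpolation=3)]),'s8.png')"
```

```text
g neck x,z in clip 24.6 -20.3 pitch 0.745
b neck x,z in clip 8.4 -0.9 pitch 0.394
r neck x,z in clip 18.6 -0.9 pitch 0.338
y attempt to get argmax of an empty sequence
units [0.023 0.003 2.061] turn -0.01 | yaw 0.589 pos [0.4393 0.2887 0.1585] F [ 0.2 -0.1  0.8] open 0.0503 t 13.05 q [ 0.47  0.11  1.64 -0.    1.39  1.45]
g ctr [0.6211 0.0186 0.1449] err 0.0237 0.0063 0.0386 len 0.0694 yaw -0.254 pitch 0.492 sh [0.5905 0.0261 0.1267] butt [0.6497 0.0108 0.1595]
b ctr [0.6302 0.0822 0.1392] err 0.0065 0.0104 0.0036 len 0.0914 yaw -0.098 pitch 0.439 sh [0.588  0.0865 0.1195] butt [0.6703 0.0784 0.1583]
r ctr [0.6531 0.1477 0.1423] err 0.0031 0.0047 0.0048 len 0.0986 yaw -0.124 pitch 0.344 sh [0.6052 0.154  0.1256] butt [0.6973 0.1425 0.1588]
grip [255. 371.]
```

View pics/s8.png

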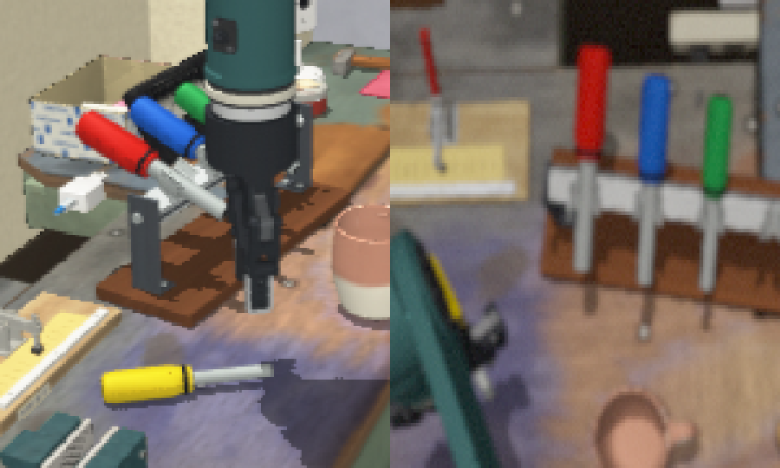

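Blue is home. Red at left crop (115,140) is clicked in but about 16 mm too far up the slope and drooping, so I will re-grip it later and pull it down. First I grip the yellow shank, whose tip is at left crop (270,368).

>>> move_arm([
  [[50, 0.02, 0, 0.9, 0], [50, 0.02, 0, 1.6, 0], [50, 0.02, 0, 2.04, 0], [50, 0.02, 0, 2.04, 0], [50, 0.02, 0, 2.04, 0], [0, 0.02, 0, 2.04, 0], [0, 0.02, 0, 2.04, 0], [0, 0.02, 0, 2.04, 0], [0, 0.02, 0, 2.04, 0], [0, 0.02, 0, 2.04, 0], [0, 0.02, 0, 2.04, 0], [0, 0.02, 0, 2.04, 0], [0, 0.02, 0, 1.2, 0], [0, 0.02, 0, 0.2, 0], [0, 0.02, 0, -0.8, 0], [0, 0.02, 0, -1.8, 0], [0, 0.02, 0, -2.8, 0], [0, 0.02, 0, -3.2, 0], [0, 0.02, 0, -3.2, 0]],
])

```text
t: 15.03
position: [0.4413, 0.2901, 0.2929]
tool_rot: [-3.004, -0.913, -0.015]
force: [0.3, -0.3, -0.7]
opening: 0.0092
grasp_force: 58.6
```

```bash
python3 -c "
from h import *
go((.485,-.035,.29),YAW)
held('y',(130,120,260,230),.039,yaw=.59)"
```

```text
units [-3.616  7.36   0.045] turn 8.26 | yaw 0.59 pos [0.4413 0.2901 0.2929] F [ 0.3 -0.3 -0.7] open 0.0092 t 15.0333 q [0.47 0.04 1.45 0.   1.65 1.45]
y from grip point (along,up): ctr [ 0.0961 -0.0088] sh [ 0.0571 -0.0087] neck [ 0.0446 -0.0087] len 0.0796 pitch -0.001
```

>>> move_arm([
  [[0, -0.6, 0.6, 0.04, 1.2], [0, -1.0, 1.4, 0.04, 2.4], [0, -1.4, 2.2, 0.04, 3.6], [0, -1.8, 3.0, 0.04, 4.8], [0, -2.2, 3.9, 0.04, 6.0], [0, -2.6, 4.8, 0.04, 7.2], [0, -3.0, 5.7, 0.04, 8.26], [0, -3.3, 6.6, 0.04, 8.26], [0, -3.6, 7.36, 0.04, 8.26], [0, -3.6, 7.36, 0.04, 8.26], [0, -3.6, 7.36, 0.04, 8.26], [0, -3.6, 7.36, 0.04, 8.26], [0, -3.6, 7.36, 0.04, 8.26]],
])

```text
t: 16.17
position: [0.4836, -0.0343, 0.2839]
tool_rot: [-3.134, 0.203, 0.005]
force: [-0.8, 0.2, 0.5]
opening: 0.0094
grasp_force: 58.8
```

```bash
cat >> h.py <<'E'
def stages(cl,d,g,neckx=.004):
    "waypoints in units: d neck-to-grip distance, g shank axis below grip point"
    c=np.array(CL[cl]);u=np.array([np.cos(YAW),np.sin(YAW),0]);z=np.array([0,0,1.])
    e=.9063*u+.4226*z;zc=-.4226*u+.9063*z;up=z*(.054+g)
    for nm,p in(('A',c+12*e*.001+.011*zc+u*(neckx-.0058-d)+up),('B',c+(neckx-d)*e+.011*zc+up),('C',c+(neckx-d)*e+up),('over',c+(neckx-d)*e-.005*zc+up)):
        print(nm,end=' ');go(p,YAW)
E
python3 -c "
from h import *
held('y',(215,100,330,200),.039)
stages('a',.0435,.0095)"
```

```text
y from grip point (along,up): ctr [ 0.0944 -0.0151] sh [ 0.0554 -0.0146] neck [ 0.0429 -0.0144] len 0.0847 pitch -0.014
A units [0.901 0.052 2.32 ] turn 0.02 | yaw -0.129 pos [ 0.4838 -0.0342  0.2844] F [ 0.5 -0.4 -0.7] open 0.0097 t 16.2167 q [-0.19 -0.05  1.55  0.    1.65  1.51]
B units [0.868 0.052 2.865] turn 0.02 | yaw -0.129 pos [ 0.4838 -0.0342  0.2844] F [ 0.5 -0.4 -0.7] open 0.0097 t 16.2167 q [-0.19 -0.05  1.55  0.    1.65  1.51]
C units [0.985 0.052 3.114] turn 0.02 | yaw -0.129 pos [ 0.4838 -0.0342  0.2844] F [ 0.5 -0.4 -0.7] open 0.0097 t 16.2167 q [-0.19 -0.05  1.55  0.    1.65  1.51]
over units [1.038 0.052 3.227] turn 0.02 | yaw -0.129 pos [ 0.4838 -0.0342  0.2844] F [ 0.5 -0.4 -0.7] open 0.0097 t 16.2167 q [-0.19 -0.05  1.55  0.    1.65  1.51]
```

>>> move_arm([
  [[0, 0.88, 0.05, 0.8, 0], [0, 0.88, 0.05, 1.5, 0], [0, 0.88, 0.05, 2.1, 0], [0, 0.88, 0.05, 2.3, 0], [0, 0.86, 0.05, 2.4, 0], [0, 0.85, 0.05, 2.5, 0], [0, 0.84, 0.05, 2.6, 0], [0, 0.83, 0.05, 2.7, 0], [0, 0.82, 0.05, 2.8, 0], [0, 0.82, 0.05, 2.87, 0], [0, 0.85, 0.05, 2.94, 0], [0, 0.88, 0.05, 3.01, 0], [0, 0.91, 0.05, 3.08, 0], [0, 0.94, 0.05, 3.16, 0], [0, 0.97, 0.05, 3.23, 0], [0, 0.97, 0.05, 3.23, 0], [0, 0.97, 0.05, 3.23, 0]],
])

```text
t: 17.63
position: [0.5235, -0.0425, 0.1616]
tool_rot: [3.134, -0.205, 0.009]
force: [-6.5, 2.4, 15.0]
opening: 0.0092
grasp_force: 58.8
```

```bash
python3 -c "
from h import *
go((.5,0,.2),YAW)
S=eyes.camera('side')[0]
held('y',(215,130,290,205),.039,S)
c=np.array(CL['a']);p=r.get_obs()['position'];print((p-c))
save(cv2.resize(S[110:240,180:330],None,fx=3.8,fy=3.8,interpolation=3),'s9.png')"
```

```text
units [-0.714 -0.977 -0.964] turn 0.01 | yaw -0.13 pos [ 0.5235 -0.0425  0.1616] F [-6.5  2.4 15. ] open 0.0092 t 17.6333 q [-0.19  0.1   1.64 -0.    1.39  1.51]
y from grip point (along,up): ctr [0.0947 0.0425] sh [0.0614 0.0222] neck [0.0507 0.0158] len 0.0843 pitch 0.545
[-0.03434107  0.00337713  0.04865024]
```

View pics/s9.png

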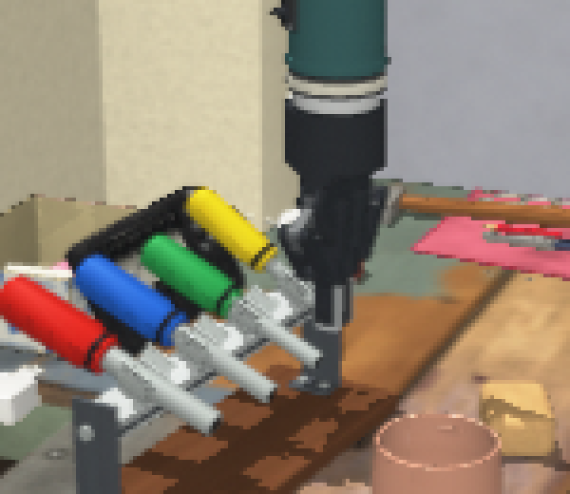

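Yellow at crop (230,230) is in the clip mouth, slightly steep and about 15 mm up the slope. I will ease the pressure and pull it down the slope.

>>> move_arm([
  [[0, -0.04, 0, -0.08, 0], [0, -0.04, 0, -0.08, 0], [0, -0.1, 0, -0.06, 0], [0, -0.16, 0, -0.03, 0], [0, -0.22, 0, 0.0, 0], [0, -0.28, 0, 0.03, 0], [0, -0.34, 0, 0.06, 0], [0, -0.34, 0, 0.06, 0], [0, -0.34, 0, 0.06, 0]],
])

```text
t: 18.43
position: [0.5091, -0.0409, 0.1547]
tool_rot: [3.134, -0.206, 0.002]
force: [-1.0, -0.3, 6.0]
opening: 0.0088
grasp_force: 59.4
```

```bash
cat >> h.py <<'E'
def neck(k,cl,L,bs):
    S=eyes.camera('side')[0];nk,p=held(k,bs,L,S)
    u=np.array([np.cos(YAW),np.sin(YAW)]);q=r.get_obs()['position']-CL[cl];a=q[:2]@u+nk[0];z=q[2]-.054+nk[1]
    print('in clip x,z mm',((a*.9063+z*.4226)*1e3).round(1),((-a*.4226+z*.9063)*1e3).round(1))
E
python3 -c "
from h import *
go((.5,0,.2),YAW)
neck('y','a',.039,(215,130,290,205))"
```

```text
units [-0.358 -0.984 -1.133] turn -0.0 | yaw -0.131 pos [ 0.5091 -0.0409  0.1547] F [-1.  -0.3  6. ] open 0.0088 t 18.4333 q [-0.19  0.08  1.68 -0.    1.38  1.51]
y from grip point (along,up): ctr [0.0978 0.0386] sh [0.0633 0.0204] neck [0.0523 0.0145] len 0.0847 pitch 0.487
in clip x,z mm 3.9 0.6
```

Yellow slid down to about +4 mm along the slope and +0.6 mm in depth. Next I release and look at all four.

>>> move_arm([
  [[30, 0, 0, -0.08, 0], [45, 0, 0, -0.08, 0], [45, 0, 0, -0.08, 0], [45, 0, 0, -0.1, 0], [45, 0, 0, -0.8, 0], [45, 0, 0, -1.6, 0], [45, -0.8, 0, -2.4, 0], [45, -1.6, 0, -2.4, 0], [45, -2.4, 0, -2.4, 0], [45, -2.4, 0, -2.4, 0]],
])

```text
t: 19.32
position: [0.4094, -0.0272, 0.2495]
tool_rot: [-3.135, 0.205, 0.005]
force: [0.3, -0.8, -0.9]
opening: 0.0452
grasp_force: 0.0
```

```bash
cat > all.py <<'E'
from h import *
e=np.array([.8985,-.1184,.4226]);zc=np.array([-.419,.0552,.9063]);n=np.array([.1306,.9914,0])
for k,cl,L,bt,bs in(('g','b',.041,(240,140,275,185),(205,160,260,205)),('b','c',.043,(217,135,245,185),(185,160,235,215)),('r','d',.045,(185,130,222,190),(160,150,225,225)),('y','a',.039,(265,140,305,185),(215,145,262,190))):
    S,c,d=handle(k,bt,bs); q=c-(L+.0125)*d-CL[cl]; q2=c-(L+.0125)*e-CL[cl]
    print('   neck in clip mm x,y,z',(q@np.c_[e,n,zc]*1e3).round(1),'if aligned',(q2@np.c_[e,n,zc]*1e3).round(1))
E
python3 all.py;python3 -c "
from h import *
go((.52,.164,.25),YAW)"
```

```text
g ctr [0.6149 0.0155 0.1367] err 0.0062 0.009 0.0056 len 0.0841 yaw -0.116 pitch 0.427 sh [0.5764 0.0202 0.1195] butt [0.6524 0.0113 0.1543]
   neck in clip mm x,y,z [ 0.1 -0.4  0.5] if aligned [0.1 0.3 0. ]
b ctr [0.6302 0.0822 0.1392] err 0.006 0.0106 0.0033 len 0.0914 yaw -0.1 pitch 0.424 sh [0.5877 0.0868 0.1203] butt [0.6706 0.0784 0.1579]
   neck in clip mm x,y,z [ 4.7 -1.  -0.7] if aligned [ 4.7  0.5 -1.4]
r ctr [0.653  0.1477 0.1421] err 0.0033 0.0047 0.006 len 0.0991 yaw -0.12 pitch 0.342 sh [0.6046 0.1539 0.1255] butt [0.6973 0.1427 0.1587]
   neck in clip mm x,y,z [16.5 -0.2 -0.1] if aligned [16.2  0.4 -5.5]
y ctr [ 0.6049 -0.0513  0.1334] err 0.0056 0.0076 0.0048 len 0.0823 yaw -0.13 pitch 0.371 sh [ 0.5664 -0.0461  0.1186] butt [ 0.6424 -0.0561  0.1484]
   neck in clip mm x,y,z [0.2 0.8 1.9] if aligned [ 0.1  0.8 -1.5]
units [ 1.986 -5.111 -0.011] turn 0.0 | yaw -0.131 pos [ 0.4146 -0.0283  0.2496] F [0.4 0.4 0.6] open 0.0448 t 19.7167 q [-0.2  -0.2   1.75 -0.    1.59  1.5 ]
```

```bash
python3 -c "
from h import *
go((.5521,.1609,.23),YAW);go((.5521,.1609,.168),YAW)"
```

```text
units [ 2.792 -5.139  0.488] turn 0.0 | yaw -0.131 pos [ 0.4146 -0.0283  0.2496] F [0.4 0.4 0.6] open 0.0448 t 19.7167 q [-0.2  -0.2   1.75 -0.    1.59  1.5 ]
units [ 2.793 -5.139  2.038] turn 0.0 | yaw -0.131 pos [ 0.4146 -0.0283  0.2496] F [0.4 0.4 0.6] open 0.0448 t 19.7167 q [-0.2  -0.2   1.75 -0.    1.59  1.5 ]
```

>>> move_arm([
  [[45, 0.4, -0.9, 0, 0], [45, 0.7, -1.8, 0, 0], [45, 1.1, -2.7, 0, 0], [45, 1.5, -3.6, 0, 0], [45, 2.0, -4.5, 0, 0], [45, 2.5, -5.14, 0.2, 0], [45, 2.79, -5.14, 0.6, 0], [45, 2.79, -5.14, 1.2, 0], [45, 2.79, -5.14, 1.8, 0], [45, 2.79, -5.14, 2.04, 0], [45, 2.79, -5.14, 2.04, 0], [45, 2.79, -5.14, 2.04, 0], [0, 2.79, -5.14, 2.04, 0], [0, 2.79, -5.14, 2.04, 0], [0, 2.79, -5.14, 2.04, 0], [0, 2.79, -5.14, 2.04, 0], [0, 2.79, -5.14, 2.04, 0], [0, 2.79, -5.14, 2.04, 0]],
])

```text
t: 21.22
position: [0.552, 0.161, 0.1699]
tool_rot: [-3.135, 0.206, -0.005]
force: [0.3, -1.3, 4.4]
opening: 0.0158
grasp_force: 58.9
```

>>> move_arm([
  [[0, 0.02, 0, 0.08, 0], [0, 0.04, 0, 0.15, 0], [0, 0.05, 0, 0.2, 0], [0, -0.02, 0, 0.22, 0], [0, -0.09, 0, 0.25, 0], [0, -0.16, 0, 0.28, 0], [0, -0.23, 0, 0.31, 0], [0, -0.3, 0, 0.34, 0], [0, -0.35, 0, 0.36, 0], [0, -0.35, 0, 0.36, 0], [0, -0.35, 0, 0.36, 0]],
])

```text
t: 22.13
position: [0.5386, 0.1636, 0.1578]
tool_rot: [-3.133, 0.205, -0.009]
force: [-3.5, 0.1, 12.5]
opening: 0.0158
grasp_force: 61.5
```

```bash
python3 -c "
from h import *
go((.5521,.1609,.168),YAW)
neck('r','d',.045,(160,140,225,225))"
```

```text
units [ 0.345  0.022 -0.254] turn 0.01 | yaw -0.131 pos [0.5386 0.1636 0.1578] F [-3.5  0.1 12.5] open 0.0158 t 22.1333 q [0.19 0.19 1.56 0.   1.39 1.9 ]
r from grip point (along,up): ctr [0.0995 0.0397] sh [0.0601 0.018 ] neck [0.0492 0.012 ] len 0.0939 pitch 0.503
in clip x,z mm 2.4 -1.4
```

>>> move_arm([
  [[0, 0, 0, -0.1, 0], [30, 0, 0, -0.12, 0], [45, 0, 0, -0.12, 0], [45, 0, 0, -0.12, 0], [45, 0, 0, -0.8, 0], [45, 0, 0, -1.6, 0], [45, -0.8, 0, -2.4, 0], [45, -1.6, 0, -2.4, 0], [45, -2.4, 0, -2.4, 0], [45, -2.8, 2, -2.4, 0], [45, -2.8, 4, -2.4, 0], [45, -2.8, 5, -2.4, 0], [45, -2.8, 5, -2.4, 0], [45, -2.8, 5, -2.4, 0], [45, -2.8, 5, -2.4, 0]],
])

```text
t: 23.43
position: [0.3989, -0.0255, 0.2491]
tool_rot: [3.131, -0.218, -0.003]
force: [-0.4, 0.2, 0.8]
opening: 0.0447
grasp_force: 0.0
```

```bash
python3 all.py; python3 -c "
from h import *
go((.5,.1,.25),YAW)
S=eyes.camera('side')[0];T=eyes.camera('top')[0]
save(np.hstack([cv2.resize(S[140:240,160:280],None,fx=3.3,fy=3.3,interpolation=3),cv2.resize(T[130:230,180:300],None,fx=3.3,fy=3.3,interpolation=3)]),'s10.png')"
```

```text
g ctr [0.6149 0.0155 0.1367] err 0.0063 0.009 0.0055 len 0.0842 yaw -0.122 pitch 0.427 sh [0.5764 0.0204 0.1194] butt [0.6525 0.0111 0.1543]
   neck in clip mm x,y,z [ 0.1 -0.1  0.5] if aligned [0.1 0.3 0. ]
b ctr [0.6302 0.0822 0.1391] err 0.006 0.0107 0.0033 len 0.0915 yaw -0.107 pitch 0.423 sh [0.5877 0.087  0.1202] butt [0.6707 0.0781 0.1578]
   neck in clip mm x,y,z [ 4.6 -0.7 -0.8] if aligned [ 4.6  0.5 -1.5]
r ctr [0.6362 0.1504 0.1407] err 0.0037 0.004 0.0043 len 0.0961 yaw -0.112 pitch 0.409 sh [0.5921 0.1555 0.1217] butt [0.6797 0.1456 0.1599]
   neck in clip mm x,y,z [ 0.2 -0.   2. ] if aligned [0.2 0.9 0.4]
y ctr [ 0.6049 -0.0514  0.1334] err 0.0055 0.0076 0.0048 len 0.0823 yaw -0.13 pitch 0.371 sh [ 0.5664 -0.0462  0.1185] butt [ 0.6424 -0.0561  0.1484]
   neck in clip mm x,y,z [0.2 0.7 1.8] if aligned [ 0.1  0.7 -1.5]
units [ 2.087 -3.284 -0.009] turn 0.03 | yaw -0.128 pos [ 0.4004 -0.0196  0.2497] F [-0.3  0.1 -1.2] open 0.0449 t 23.8333 q [-0.19 -0.24  1.78  0.    1.6   1.51]
```

View pics/s10.png

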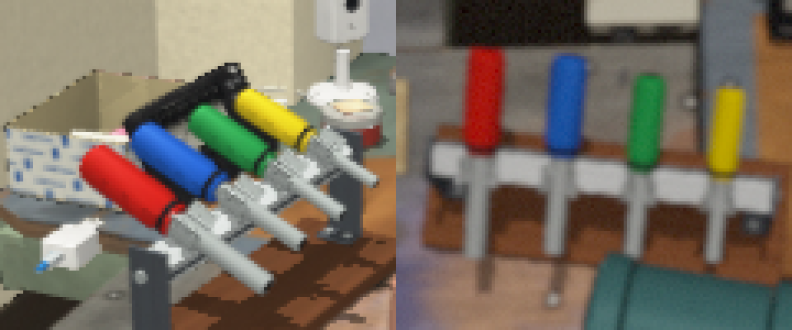

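The picture shows all four drivers seated in order and parallel: red (125,185), blue (180,160), green (235,140) and yellow (275,120). The measured necks are within tolerance, so I am handing in.

```bash
python3 -c "
from station import job_done
print(job_done())"
```

```text
the job is handed in; nothing more can be done
None
```

I handed the job in at about 24 s: by my camera measurements all four drivers are home in their own clips (the largest offset is blue, about 5 mm up the slope against a 10 mm limit), the green one is still in its clip, and the gripper is clear of the rail; the hand-in gave no verdict.

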